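# Post a flat carton through the flap of a stock chute

### The job

On the raised metal feed deck, push the flat carton sideways until it lies squarely along the guide fence, then push it from behind along the fence and on through the hanging flap until it slides away down the chute into the blue bin, and draw the fingers straight back out of the mouth so that the flap swings freely shut. Only push with the fingertips or the outside of the fingers: do not pinch or lift the carton, do not force the flap, and leave everything else where it is.

Things in the scene. Friction and masses are not known exactly. Their poses are not given: they have to be found in the camera images.
- chute: Fixed sheet-metal feed chute on legs. Origin on the table surface below the flap, mid-width of the mouth. x = level feed direction (deck, flap, slide), y = to the left of it (towards the open side of the deck, roughly towards the robot), z up; offsets below are in this frame, mm. Deck flat, its top at z = 150, from x = -390 to +40 and y = -53 to +170. Smooth metal; two bystanders stand on it
- fence (a point): Point at the foot of the guide fence, mid-length (chute x = -200, y = -50, z = 150). The fence is a straight wall, inner face at y = -50, 25 high above the deck, from the rear end of the deck to the mouth, in line with the mouth's cheek. The other side (+y) of the deck has no wall. Axes as the chute's
- mouth (a point): Point on the deck below the shut flap, where the carton's middle passes when it lies along the fence (chute x = 0, y = -12.5, z = 150). Mouth: cheeks with inner faces at y = -50 and +50, x = -20 to +55, 58 high above the deck; before the +y cheek a 25 high plate flares out to x = -61, y = +74. The 6 mm hinge rod crosses at x = 0, 52 above the deck; open above. Axes as the chute's
- slide (a point): Top edge of the polished slide (chute x = +40, y = 0, z = 150), where the level deck ends behind the flap. 100 wide between walls, it falls at 32 degrees to x = +210, ending 44 above the table, over the bin. A carton starts to slide down by itself when its middle is past this edge; one left short of that stays under the flap. Axes as the chute's
- flap (a joint): Aluminium flap hanging across the mouth on the hinge rod, 94 mm wide, 49 long, 30 g. 0 = shut (hanging straight down, lower edge 3 mm above the deck); grows as its lower edge swings in the feed direction and up, stop at 1.55 rad; does not open towards the deck. No spring or catch: the carton's nose pushes it open with under 1 N, it rides over what is under it and falls shut in about 0.3 s
- flap_edge (a point): Middle of the lower edge of the flap
- carton: The flat brown carton to push, lying on the deck: 100 mm along its x, 75 mm along its y, 32 mm high, 0.25 to 0.6 kg, with a tape strip along the top and a small blank paper label. Origin in the middle of its underside. It starts clear of the fence, its x axis turned up to 20 degrees from the feed direction. Sealed and stiff
- bin: Fixed blue open-topped bin below the end of the slide, 320 mm (x) by 220 mm (y), 130 mm high with a low front (42 mm) towards the slide; floor 6 mm thick. Origin in the middle of its underside, at chute x = +360, y = 0; axes parallel to the chute's. Another small carton lies in its far end and may be nudged
- tape_roll: Bystander on the deck, at its rear end on the open side: roll of brown tape lying flat, 90 mm across, 48 mm high. Origin in the middle of its underside. Leave alone
- adapter: Bystander on the deck, beside the mouth on the open side: black power adapter 90 x 45 x 30 mm. Origin in the middle of its underside. Leave alone
- tall_carton: Bystander on the table behind the fence: upright brown carton 65 x 55 mm, 120 mm high (lower than the deck). Origin in the middle of its underside. Leave alone
- jar: Bystander on the table: white plastic jar, 66 mm across, 85 mm high. Origin in the middle of its underside. Leave alone
- screwdriver: Bystander on the table: screwdriver lying flat, 200 mm long. Origin under its middle. Leave alone
- foam_block: Bystander on the table: white U-shaped packing block 120 x 70 x 60 mm. Origin in the middle of its underside. Leave alone
Things that resemble listed ones, but are neither listed nor needed, are in the scene too. What is shaped like the carton but black or green is not meant.

How it is judged:
By the outcome, as a careful person would: the job done as asked, in the order asked, and still so for the second after the job is handed in, with the robot touching nothing.
It also fails if it takes over 48 s, if anything falls off the work surface, if the arm or the gripper's body presses on something with over 40 N, if the wrist force passes 120 N, or if a joint passes its speed limit or range.

### The arm

A 7-joint arm with a two-finger parallel gripper is mounted at the origin on the work surface. World frame = base frame: x ahead of the robot, y to its left, z up, the work surface at z = 0. Lengths are in m, angles in degrees, forces in N, time in s.
With the tool pointing down it reaches from about 0.35 to 0.9 m from the base axis. Payload 19.9 kg.
Tool frame: the origin (TCP) lies between the finger pads; the fingertips stand 25 mm ahead of it and the grasp point (between the pads) lies 6 mm ahead of it; y points along the fingers, x is the direction in which the jaws open and shut, and the axes are right-handed (so a half turn about y gives the same grasp; the last joint's range is limited). The gripper opens to 85 mm and grips with 20 to 120 N. Pads are 22 mm wide; open, the fingers measure 114 mm over their backs; the gripper's body (76 mm by 85 mm) begins 54 mm behind the grasp point. The pads swing forward as they close: fully open they stand 13 mm farther back than shut.
Start: joints at [-66.721, 23.915, -0.59, 92.452, 0.269, 63.638, -3.037], TCP at [0.271, 0.563, 0.256] pointing down, gripper open.
Joint ranges: [-161.28, 161.28], [-22.2, 115.67], [-73.04, 71.86], [3.21, 147.25], [-68.34, 248.33], [10.77, 114.83], [-161.83, 161.83]. Speed limits (degrees/s): [108.29, 108.29, 136.94, 136.94, 172.46, 172.46, 172.46].

### API

Orientations are given as a 3x3 rotation matrix whose columns are the frame's x, y, z axes.
In Python, from bench import robot gives the robot as it stands. The module is installed in compiled form; this text tells all that it offers.
- The arm moves only by the tool play_rows, never from a script. Its argument "moves" is one flat list of numbers, 7 for each row, row after row: the shift along the tool's x, y, z in units of 200 mm (1.0 is 200 mm), then the turn, a rotation vector about the tool's x, y, z in units of 60 degrees (1.0 is 60 degrees), then the opening, from 0 (shut) to 1 (fully open). In form: [x, y, z, rx, ry, rz, jaw, x, y, z, rx, ry, rz, jaw, ...]. A call has 1 to 12 rows; each row is the pose to reach, as a shift and turn from the pose commanded when the call began, along the tool's axes at that moment; what a row does not reach only later rows make up. A row lasts 1/10 s, in which the tool goes at most 50 mm and 8.59 degrees, less where a joint would pass 70% of its speed; a pose out of reach is approached as far as the arm can. A call with a number of a shift or a turn outside -1 to 1 is refused whole. A call with a gripper value outside its range is refused whole. The fingers move at their own pace and stop on an object; "force" is the grip in N (left out, the last holds). Time passes only in rows, so rows that repeat a pose let the fingers close. It gives the time, the measured TCP pose, the force and the opening at its end, in the units of the state.
- robot.get_obs(): the state, without advancing time (a new reading comes with each control period).
- robot.read_camera(name): name is "scene" or "top" or "wrist"; returns a dict with "img" (420x560x3 uint8, blue, green, red), "depth" (420x560 float32, m along the optical axis (not along the pixel's ray), 0 where there is no reading), "intrinsics" (3x3 intrinsics, pixels), "R" (3x3) and "t" (3): a world point X has camera coordinates R X + t; the wrist camera has in their place "mount" (4x4, takes a point from camera to tool coordinates, whose origin is the TCP and whose axes are the tool frame's). Camera axes: x right, y down, z forward; pixel columns grow to the right and rows downward; lengths in m; the calibration is good to about 2 mm. The wrist camera is an equidistant fisheye: a pixel r from the principal point sees the ray r / f radians off the axis. A picture is of the moment at which its call begins: read the wrist's pose just before it.
- robot.hand_in(): hands the job in, once; it reports no verdict.
Trained networks look in a picture, given as the dict that the camera call returned (one of the last four; its "shot" number tells which), for a name from the list of things; names that differ only in an ending like _2 or _b are one class to them, and where a whole thing is asked for, a point or a joint stands for the part that bears it (a point fixed in the world has none). Each returns a list of dicts, best first, with "confidence" (0 to 1); they miss things now and then, are a little off and sometimes report something else, mostly with a low value. They report only what shows in the picture. A call takes as long as a camera call. They do not tell look-alikes from the thing itself.
- robot.regions_of(picture, query): "pixels" (420x560 bool, what is visible of it) and "point" ([row, column] in pixels, amid what is visible of it).
The state is a dict: "time_s": time; "qpos": joint angles; "joint_vel": joint speeds; "joint_torque": joint torques, N m; "eef_pos": TCP position; "tcp_rot": TCP orientation; "ft_force": force on the tool from outside, world axes, zero at the start; "wrist_torque": the same for the moment, N m; "width": opening from 0.0 (shut) to 1.0 (fully open).
Only numpy, scipy, OpenCV 4.12 (cv2) and the standard library are available. Lean on these libraries where they do the work, as an engineer would, in place of code of your own. Each camera call takes 0.05 s, during which the arm holds its last target.

## Working session

There is one attempt and no reset: what is moved stays moved. The work goes in short steps, Python scripts to look and compute and a tool call to move; the robot and the scene stay as the last step left them, time stands still between calls to the robot, and variables do not carry over. Pictures are saved under pics/ and viewed, and the job is handed in when it is done.

Besides the shell and the picture viewer there is one more tool, called after "Emit:" by a JSON object that holds its "op" and its "data". play_rows: Moves the arm, as the interface text tells. Shifts and turns lie within -1 to 1; 1 stands for 200 mm of shift or 60 degrees of turn. Its arguments: {"type":"object","properties":{"moves":{"type":"array","items":{"type":"number"}},"force":{"type":"number"}},"required":["moves"]}

```bash
mkdir -p pics; ls; python3 - <<'E'
from bench import robot
import cv2,numpy as np,pickle
o=robot.get_obs(); print({k:np.round(v,3).tolist() if not isinstance(v,(int,float)) else v for k,v in o.items()})
for n in ["scene","top"]:
    p=robot.read_camera(n); cv2.imwrite(f"pics/{n}0.png",p["img"]); pickle.dump(p,open(f"{n}0.pkl","wb")); print(n,p["intrinsics"],p["R"],p["t"])
    for q in ["chute","carton","flap","tape_roll","adapter","bin"]:
        for r in robot.regions_of(p,q)[:4]: print(q,r["confidence"],r["point"],r["pixels"].sum())
E
```

```text
pics
{'time_s': 0.0, 'qpos': [-66.722, 23.946, -0.589, 92.486, 0.269, 63.637, -3.039], 'joint_vel': [-0.002, -0.055, 0.009, -0.136, 0.046, 0.032, 0.09], 'joint_torque': [0.0, -86.444, 0.679, -43.492, 0.019, 0.007, -0.0], 'eef_pos': [0.27, 0.563, 0.256], 'tcp_rot': [[0.433, -0.0, -0.901], [0.901, -0.001, 0.433], [-0.001, -1.0, -0.0]], 'ft_force': [0.282, 0.162, 0.024], 'wrist_torque': [-0.017, 0.007, -0.004], 'width': 1.0000688849378554}
scene [[402.32619575   0.         275.8984124 ]
 [  0.         402.32619575 209.35350531]
 [  0.           0.           1.        ]] [[ 0.76891794  0.63912439 -0.01688831]
 [ 0.38405836 -0.48284862 -0.78699198]
 [-0.51114026  0.59864616 -0.61673203]] [-0.39084048 -0.0728556   1.73105721]
chute 0.59 [237.1, 297.5] 12234
chute 0.16 [232.6, 273.7] 721
carton 0.96 [262.5, 197.1] 367
carton 0.8 [229.0, 230.7] 318
carton 0.75 [230.8, 273.0] 752
flap 0.57 [211.2, 306.9] 277
tape_roll 0.91 [266.0, 221.2] 957
adapter 0.19 [238.3, 295.6] 11689
bin 0.87 [187.4, 348.5] 3388
bin 0.58 [212.4, 309.2] 291
top [[414.67855825   0.         287.50299774]
 [  0.         414.67855825 216.12167112]
 [  0.           0.           1.        ]] [[-0.02572959 -0.99961028  0.01082895]
 [-0.98018516  0.02309837 -0.1967321 ]
 [ 0.1964053  -0.01567621 -0.98039748]] [0.02498919 0.54726656 1.19390552]
chute 0.87 [193.2, 250.2] 21456
chute 0.2 [146.3, 295.8] 436
carton 0.9 [276.9, 312.6] 839
carton 0.86 [192.8, 330.5] 1089
carton 0.76 [267.2, 374.5] 928
tape_roll 0.57 [190.7, 408.4] 807
tape_roll 0.38 [194.9, 250.6] 21236
adapter 0.64 [224.0, 286.0] 582
bin 0.69 [200.0, 156.0] 8913
```

View pics/scene0.png

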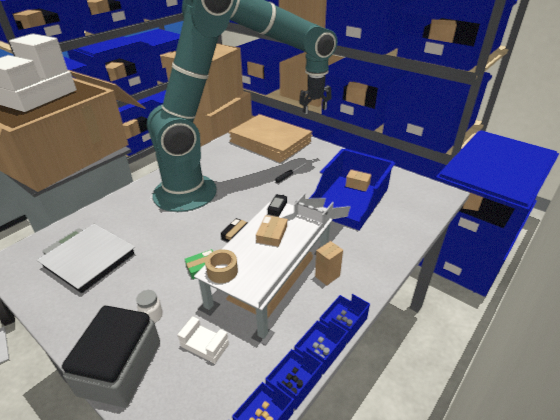

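View pics/top0.png

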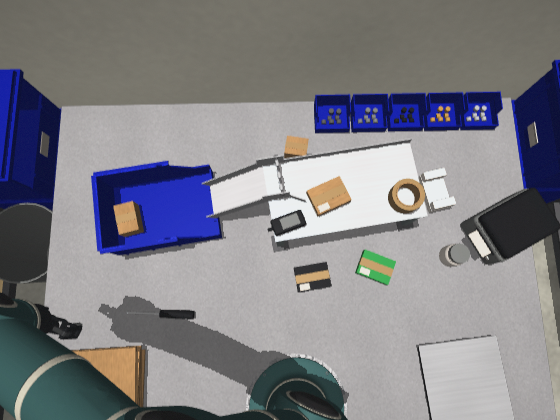

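The brown carton on the deck is at top (328,196). Things that could be mistaken for it are the black one (312,277), the green one (375,266), the tall carton (296,146) behind the fence and the bin's carton (127,217). I choose the one on the deck, then check a close crop and measure.

```bash
cat > h.py <<'E'
import numpy as np,cv2
def cloud(p):
    K=p["intrinsics"];d=p["depth"];v,u=np.mgrid[:420,:560]
    c=np.stack([(u-K[0,2])/K[0,0]*d,(v-K[1,2])/K[1,1]*d,d],-1)
    w=(c-p["t"])@p["R"]; w[d==0]=np.nan
    return w
def proj(p,X):
    X=np.atleast_2d(X);c=X@p["R"].T+p["t"];K=p["intrinsics"]
    return np.stack([K[0,0]*c[:,0]/c[:,2]+K[0,2],K[1,1]*c[:,1]/c[:,2]+K[1,2]],-1)
E
python3 - <<'E'
import pickle,numpy as np,cv2
from h import *
p=pickle.load(open("top0.pkl","rb"));w=cloud(p)
cv2.imwrite("pics/crop.png",cv2.resize(p["img"][120:260,200:460],None,fx=3,fy=3,interpolation=cv2.INTER_CUBIC))
z=w[...,2]
print(np.nanmedian(z[300:310,450:480]), w[180,370],w[196,335],w[276,312], w[224,286])
for lo,hi,n in [(.14,.158,"deck"),(.172,.192,"ct")]:
    m=((z>lo)&(z<hi)).astype(np.uint8); k,l,s,c=cv2.connectedComponentsWithStats(m)
    for i in range(1,k):
        if s[i,4]>80:
            q=w[l==i][:,:2].astype(np.float32); r=cv2.minAreaRect(q*1000); print(n,s[i],np.round(cv2.boxPoints(r)/1000,4).tolist(),r[1:],np.nanmedian(z[l==i]))
E
```

```text
-0.00014043981988722022 [ 0.62799695 -0.22365782  0.14743042] [ 0.57528654 -0.11749995  0.18079782] [ 0.36849888 -0.05716357  0.03213152] [0.50093719 0.01810257 0.18038203]
deck [ 239  142  189  100 8507] [[0.4456000030040741, 0.13130000233650208], [0.5192000269889832, -0.37700000405311584], [0.739300012588501, -0.3450999855995178], [0.6657000184059143, 0.1632000058889389]] ((222.34715270996094, 513.6376953125), 8.241549491882324) 0.1496600216732006
deck [235 163  46  33 605] [[0.5812000036239624, 0.14900000393390656], [0.5963000059127808, 0.031099999323487282], [0.6823999881744385, 0.042100001126527786], [0.6672000288963318, 0.1599999964237213]] ((86.77884674072266, 118.88037109375), 7.3118672370910645) 0.14903561403366883
deck [397 187  18  18 243] [[0.5547000169754028, -0.3443000018596649], [0.6025000214576721, -0.3449000120162964], [0.6029999852180481, -0.29750001430511475], [0.5552999973297119, -0.2969000041484833]] ((47.40825653076172, 47.785762786865234), 89.3066177368164) 0.14987072899766757
deck [ 485  189   75   68 2360] [[0.396699994802475, -0.5916000008583069], [0.47940000891685486, -0.7560999989509583], [0.6001999974250793, -0.6952999830245972], [0.5174000263214111, -0.5307999849319458]] ((135.1795654296875, 184.1883544921875), 26.70926284790039) 0.14250905281752474
ct [ 307  176   44   40 1010] [[0.5234000086784363, -0.06870000064373016], [0.5638999938964844, -0.1615999937057495], [0.6337000131607056, -0.13109999895095825], [0.5932000279426575, -0.03819999843835831]] ((76.18021392822266, 101.29613494873047), 23.56205940246582) 0.1815616910795796
ct [270 210  36  26 541] [[0.47040000557899475, 0.0478999987244606], [0.5001999735832214, -0.03669999912381172], [0.54339998960495, -0.0215000007301569], [0.513700008392334, 0.06310000270605087]] ((45.8819465637207, 89.69872283935547), 19.389965057373047) 0.17937236454794736
```

View pics/crop.png

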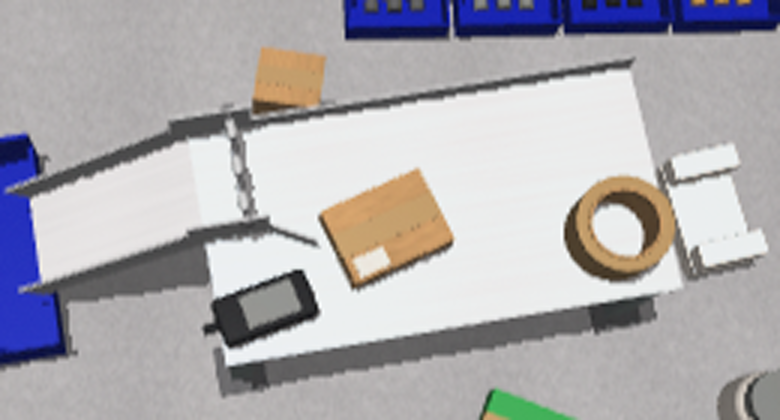

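```bash
cat >> h.py <<'E'
def ch(th,o):
    c,s=np.cos(th),np.sin(th)
    X=np.array([-s,c,0]);Y=np.array([-c,-s,0]);return np.array([X,Y,[0,0,1]]).T,np.array([o[0],o[1],0])
def overlay(p,th,o,fn,box,f=3,carton=None):
    R,t=ch(th,o);u0,u1,v0,v1=box
    im=cv2.resize(p["img"][v0:v1,u0:u1],None,fx=f,fy=f,interpolation=cv2.INTER_CUBIC)
    L=[[(-390,-53,150),(-390,170,150),(40,170,150),(40,50,150)],[(-390,-50,175),(-20,-50,175)],[(-20,-50,208),(55,-50,208)],[(-20,50,208),(55,50,208)],[(0,-50,202),(0,50,202)],[(-20,50,175),(-61,74,175)],[(40,-50,150),(40,50,150)]]
    for l in L:
        q=proj(p,np.array(l)/1000@R.T+t); q=((q-[u0,v0]+.5)*f-.5)
        cv2.polylines(im,[np.round(q).astype(int)],False,(0,0,255),1)
    cv2.imwrite(fn,im)
E
python3 - <<'E'
import pickle
from h import *
p=pickle.load(open("top0.pkl","rb"));w=cloud(p);z=w[...,2]
# +y edge & rear edge from deck mask points
m=(z>.143)&(z<.156)
th=np.radians(8.24)
for it in range(4):
    R,t=ch(th,(0.6317,0.0334)); c=(w-t)@R
    s=m&(c[...,0]>-.40)&(c[...,0]<.03)&(c[...,1]>.1)
    bins=np.arange(-.37,.02,.02);e=[]
    for b in bins:
        k=s&(abs(c[...,0]-b)<.01)&(c[...,1]<.2)
        if k.sum()>3: e.append((b,np.nanmax(c[...,1][k])))
    e=np.array(e);f=np.polyfit(e[:,0],e[:,1],1); 
    print(np.degrees(th),f); th+=np.arctan(f[0])
mr=m&(c[...,0]<-.3)&(c[...,0]>-.42)&(abs(c[...,1]-.06)<.11)
print([np.round(np.nanmin(c[...,0][mr&(abs(c[...,1]-y)<.01)]),4) for y in np.arange(-.04,.165,.02)])
# cheeks / walls
for lo,hi in [(.195,.215)]:
    k=(z>lo)&(z<hi)&(abs(c[...,0])<.08)&(abs(c[...,1])<.08); print(np.round(c[k][:,:3],3)[::4].tolist())
k=(z>.165)&(z<.18)&(c[...,1]<-.03)&(c[...,1]>-.07)&(c[...,0]<-.05);q=c[k];print(np.polyfit(q[:,0],q[:,1],1),k.sum())
overlay(p,th,t[:2],"pics/ov1.png",(200,460,120,260))
E
```

```text
8.240000000000002 [0.00067563 0.16979843]
8.278710723059202 [-9.63384903e-06  1.69797192e-01]
8.278158744169511 [1.37371900e-07 1.69797211e-01]
8.278166614999632 [-1.95882659e-09  1.69797210e-01]
[np.float64(-0.3901), np.float64(-0.389), np.float64(-0.3898), np.float64(-0.3897), np.float64(-0.3884), np.float64(-0.3888), np.float64(-0.3588), np.float64(-0.3662), np.float64(-0.3651), np.float64(-0.3895), np.float64(-0.3892)]
[[0.005, -0.056, 0.207], [-0.014, -0.053, 0.208], [0.0, -0.051, 0.212], [-0.011, -0.051, 0.207], [0.016, -0.053, 0.206], [0.006, -0.051, 0.207], [-0.005, -0.05, 0.205], [-0.016, -0.049, 0.202], [0.028, -0.051, 0.21], [0.017, -0.05, 0.207], [0.006, -0.05, 0.203], [-0.005, -0.051, 0.195], [0.052, -0.052, 0.21], [0.041, -0.051, 0.206], [0.031, -0.05, 0.205], [0.02, -0.051, 0.197], [0.004, -0.045, 0.205], [0.052, -0.052, 0.203], [0.042, -0.051, 0.201], [0.031, -0.05, 0.198], [0.056, -0.05, 0.202], [0.005, -0.041, 0.201], [0.005, -0.038, 0.203], [0.006, -0.035, 0.205], [0.003, -0.032, 0.204], [0.002, -0.026, 0.212], [-0.001, -0.024, 0.207], [-0.0, -0.02, 0.203], [0.001, -0.014, 0.205], [-0.001, -0.011, 0.203], [0.005, -0.006, 0.204], [0.005, -0.004, 0.202], [0.006, -0.001, 0.201], [0.004, 0.003, 0.205], [0.001, 0.005, 0.201], [-0.001, 0.009, 0.203], [0.0, 0.015, 0.205], [0.001, 0.02, 0.202], [0.002, 0.026, 0.207], [0.003, 0.029, 0.205], [0.003, 0.03, 0.202], [0.001, 0.035, 0.206], [-0.001, 0.039, 0.209], [-0.004, 0.04, 0.2], [0.003, 0.045, 0.205], [0.0, 0.049, 0.205], [-0.01, 0.051, 0.208], [0.014, 0.049, 0.206], [0.004, 0.052, 0.21], [-0.007, 0.052, 0.204], [-0.018, 0.053, 0.199], [0.023, 0.052, 0.21], [0.012, 0.052, 0.205], [0.001, 0.054, 0.206], [0.044, 0.05, 0.205], [0.033, 0.052, 0.206], [0.023, 0.052, 0.2], [0.012, 0.053, 0.196], [-0.001, 0.057, 0.203], [0.05, 0.052, 0.208], [0.039, 0.052, 0.202], [0.055, 0.052, 0.201], [0.045, 0.053, 0.197]]
[ 0.00049953 -0.05095549] 246
```

View pics/ov1.png

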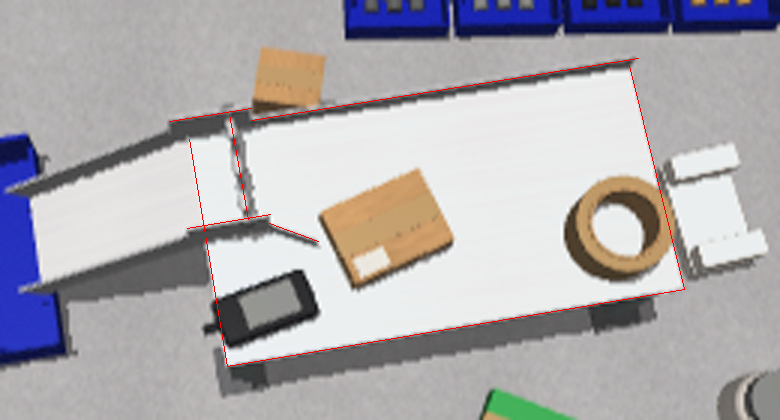

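The crop shows the chosen carton: brown, with a tape strip and a label. The chute overlay fits to within about 1 mm. Next I'll set up the move helper and compute the approach.

```bash
cat >> h.py <<'E'
from scipy.spatial.transform import Rotation as Ro
TH=np.radians(8.278);O=(0.6317,0.0334)
R0,T0=ch(TH,O)
def toch(X): return (np.asarray(X)-T0)@R0
def fromch(c): return R0@np.asarray(c)+T0
def Rtool(jaw,tilt=0):
    # jaw: 'x' jaw along chute +x ; 'y': jaw along chute -y (world azimuth ~8). tilt: tips lean to chute +x, deg
    y=R0@np.array([np.sin(np.radians(tilt)),0,-np.cos(np.radians(tilt))])
    x=R0@(np.array([1.,0,0]) if jaw=='x' else np.array([0,-1.,0]))
    return np.array([x,y,np.cross(x,y)]).T
def cmd(o,pos_ch,Rt):
    """tool-axes shift (200mm units) and turn (60deg units) to put TCP at chute mm pos"""
    R=np.array(o["tcp_rot"]);p=np.array(o["eef_pos"])
    s=R.T@(fromch(np.array(pos_ch)/1000)-p)/0.2
    r=Ro.from_matrix(R.T@Rt).as_rotvec()/np.radians(60)
    return np.round(np.r_[s,r],3)
def st(o):
    print("t",o["time_s"],"tcp_ch",np.round(toch(o["eef_pos"])*1000,1),"tilt/yaxis",np.round(R0.T@np.array(o["tcp_rot"])[:,1],3),"jaw",np.round(R0.T@np.array(o["tcp_rot"])[:,0],3),"ft",np.round(R0.T@np.array(o["ft_force"]),2),"w",round(o["width"],2),"q",np.round(o["qpos"]).tolist())
E
python3 - <<'E'
from bench import robot
from h import *
o=robot.get_obs();st(o)
print(cmd(o,(-120,165,280),Rtool('x')))
w=robot.read_camera("wrist");print(np.round(w["mount"],3),w["intrinsics"]);cv2.imwrite("pics/w0.png",w["img"])
c=toch([.5786,-.0999,0]);print(c)
E
```

```text
t 0.7 tcp_ch [576.5 281.  256.3] tilt/yaxis [-0.  0. -1.] jaw [ 0.83  -0.558 -0.   ] ft [-0.27 -0.28 -1.  ] w 1.0 q [-67.0, 24.0, -1.0, 92.0, 0.0, 64.0, -3.0]
[-2.565 -0.118 -2.425  0.    -0.566 -0.   ]
[[ 1.    -0.     0.001  0.001]
 [-0.001 -0.28   0.96  -0.117]
 [-0.    -0.96  -0.28   0.072]
 [ 0.     0.     0.     1.   ]] [[325.1922621    0.         278.10676978]
 [  0.         325.1922621  208.97241337]
 [  0.           0.           1.        ]]
[-0.12426603  0.07173879  0.        ]
```

View pics/w0.png

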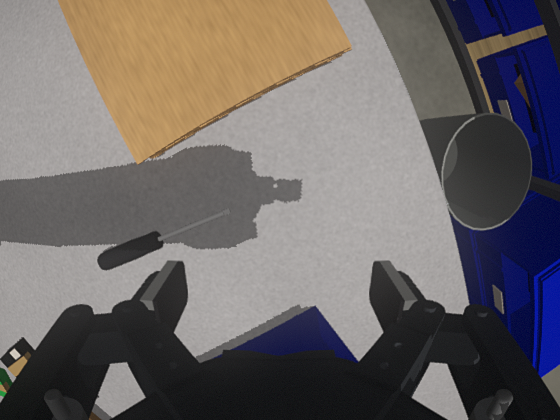

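The wrist view shows the open fingers and nothing held. Starting the transfer.

Emit:
{"op": "play_rows", "data": {"moves": [-0.9,-0.12,-0.85,0,0,0,0.7,-0.9,-0.12,-0.85,0,0,0,0.7,-0.9,-0.12,-0.85,0,0,0,0.7,-0.9,-0.12,-0.85,0,0,0,0.7,-0.9,-0.12,-0.85,0,0,0,0.7,-0.9,-0.12,-0.85,0,0,0,0.7,-0.9,-0.12,-0.85,0,0,0,0.7]}}

```text
time_s: 1.45
eef_pos: [0.3463, 0.327, 0.2808]
tcp_rot: [[0.435, 0.001, -0.901], [0.901, 0.001, 0.435], [0.001, -1.0, -0.0]]
ft_force: [0.2, 0.1, 0.4]
width: 0.7
```

Emit:
{"op": "play_rows", "data": {"moves": [-0.9,0,-0.85,0,0,0,0.7,-0.9,0,-0.85,0,0,0,0.7,-0.9,0,-0.85,0,0,0,0.7,-0.9,0,-0.85,0,0,0,0.7,-0.9,0,-0.85,0,0,0,0.7,-0.9,0,-0.85,0,0,0,0.7,-0.9,0,-0.85,0,0,0,0.7]}}

```text
time_s: 2.15
eef_pos: [0.4215, 0.0921, 0.2802]
tcp_rot: [[0.433, -0.0, -0.901], [0.901, -0.0, 0.433], [-0.0, -1.0, -0.0]]
ft_force: [0.9, -0.2, -0.4]
width: 0.7
```

```bash
python3 - <<'E'
from bench import robot
from h import *
o=robot.get_obs();st(o)
print(cmd(o,(-120,158,280),Rtool('x')))
E
```

```text
t 2.15 tcp_ch [ 88.4 199.6 280.2] tilt/yaxis [-0.  0. -1.] jaw [ 0.83  -0.558 -0.   ] ft [-0.33 -0.88 -0.41] w 0.7 q [-35.0, 2.0, 19.0, 117.0, -1.0, 61.0, 49.0]
[-0.748  0.001 -0.754 -0.    -0.566 -0.   ]
```

Emit:
{"op": "play_rows", "data": {"moves": [-0.748,0,-0.754,0,-0.566,0,0.7,-0.748,0,-0.754,0,-0.566,0,0.7,-0.748,0,-0.754,0,-0.566,0,0.7,-0.748,0,-0.754,0,-0.566,0,0.7,-0.748,0,-0.754,0,-0.566,0,0.7,-0.748,0,-0.754,0,-0.566,0,0.7,-0.748,0,-0.754,0,-0.566,0,0.7,-0.748,0,-0.754,0,-0.566,0,0.7]}}

```text
time_s: 2.95
eef_pos: [0.4927, -0.1067, 0.2799]
tcp_rot: [[-0.146, -0.001, -0.989], [0.989, 0.0, -0.146], [0.0, -1.0, 0.001]]
ft_force: [-1.0, -0.4, 0.4]
width: 0.703
```

```bash
python3 - <<'E'
from bench import robot
from h import *
o=robot.get_obs();st(o)
print(cmd(o,(-120,158,182),Rtool('x')))
p=robot.read_camera("scene");cv2.imwrite("pics/s1.png",cv2.resize(p["img"][120:330,130:410],None,fx=2.8,fy=2.8))
w=robot.read_camera("wrist");cv2.imwrite("pics/w1.png",w["img"])
E
```

```text
t 2.95 tcp_ch [-118.6  157.7  279.9] tilt/yaxis [ 0.     0.001 -1.   ] jaw [1.    0.002 0.   ] ft [-0.27  1.06  0.37] w 0.7 q [-17.0, 11.0, 29.0, 109.0, -6.0, 62.0, 113.0]
[-0.007  0.489  0.001 -0.001  0.002  0.   ]
```

View pics/s1.png

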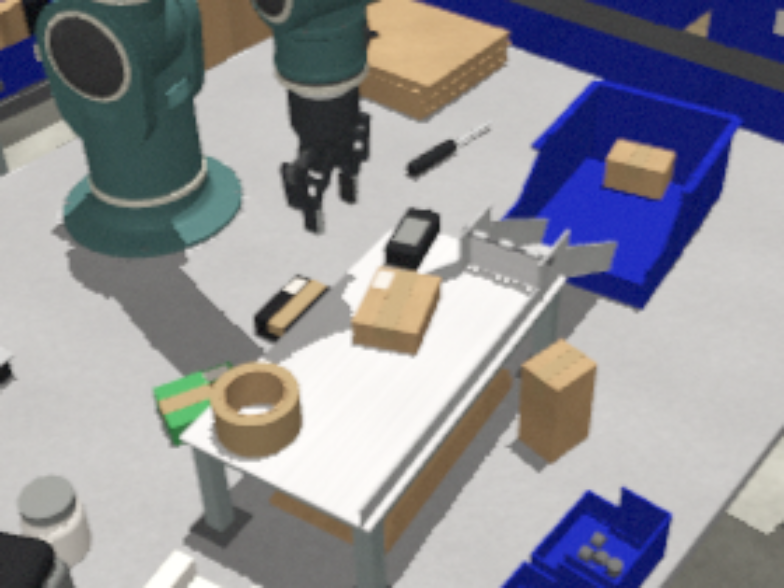

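View pics/w1.png

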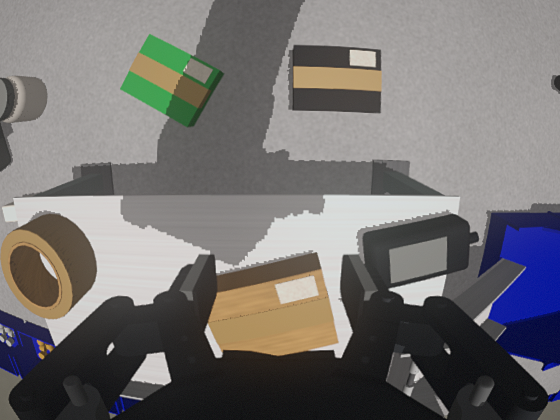

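The scene and wrist views show the fingers above the deck's open side, with the brown carton ahead. The adapter, at wrist (425,250), is clear to the side. Lowering now.

Emit:
{"op": "play_rows", "data": {"moves": [-0.007,0.25,0,0,0,0,0.7,-0.007,0.4,0,0,0,0,0.7,-0.007,0.48,0,0,0,0,0.7,-0.007,0.487,0,0,0,0,0.7]}}

```text
time_s: 3.45
eef_pos: [0.4917, -0.1083, 0.1812]
tcp_rot: [[-0.146, -0.003, -0.989], [0.989, 0.0, -0.146], [0.001, -1.0, 0.003]]
ft_force: [-0.1, -0.5, 0.2]
width: 0.702
```

```bash
python3 - <<'E'
from bench import robot
from h import *
o=robot.get_obs();st(o)
for y in (120,80,50,38): print(cmd(o,(-120,y,182),Rtool('x')))
p=robot.read_camera("scene");cv2.imwrite("pics/s2.png",cv2.resize(p["img"][190:300,200:340],None,fx=5,fy=5))
E
```

```text
t 3.45 tcp_ch [-120.1  158.9  181.2] tilt/yaxis [ 0.001  0.003 -1.   ] jaw [1.    0.002 0.001] ft [-0.43  0.19  0.2 ] w 0.7 q [-14.0, 18.0, 27.0, 114.0, -11.0, 50.0, 117.0]
[ 0.    -0.004 -0.195 -0.003  0.002  0.001]
[-0.    -0.005 -0.395 -0.003  0.002  0.001]
[-0.001 -0.005 -0.545 -0.003  0.002  0.001]
[-0.001 -0.006 -0.605 -0.003  0.002  0.001]
```

View pics/s2.png

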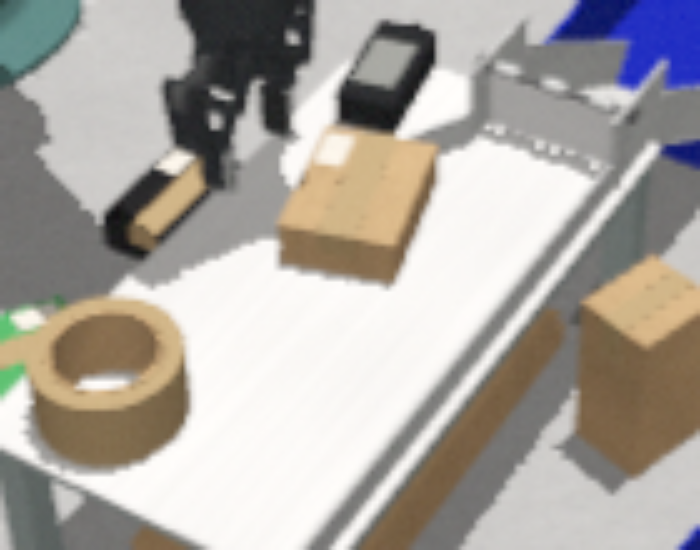

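The fingers stand beside the carton, low enough to push it and touching nothing. Starting the sideways push.

Emit:
{"op": "play_rows", "data": {"moves": [0,-0.005,-0.04,0,0.002,0,0.7,0,-0.005,-0.08,0,0.002,0,0.7,0,-0.005,-0.11,0,0.002,0,0.7,0,-0.005,-0.14,0,0.002,0,0.7,0,-0.005,-0.17,0,0.002,0,0.7,0,-0.005,-0.2,0,0.002,0,0.7,0,-0.005,-0.23,0,0.002,0,0.7,0,-0.005,-0.26,0,0.002,0,0.7,0,-0.005,-0.29,0,0.002,0,0.7,0,-0.005,-0.32,0,0.002,0,0.7,0,-0.005,-0.34,0,0.002,0,0.7]}}

```text
time_s: 4.6
eef_pos: [0.5604, -0.1001, 0.1839]
tcp_rot: [[-0.142, -0.0, -0.99], [0.99, -0.0, -0.142], [-0.0, -1.0, 0.0]]
ft_force: [-1.5, -0.2, 1.1]
width: 0.704
```

```bash
cat >> h.py <<'E'
def carton(p):
    w=cloud(p);c=toch(w.reshape(-1,3)).reshape(w.shape)
    hsv=cv2.cvtColor(p["img"],cv2.COLOR_BGR2HSV)
    m=(c[...,2]>.174)&(c[...,2]<.19)&(c[...,0]>-.28)&(c[...,0]<.1)&(c[...,1]>-.06)&(c[...,1]<.14)&(hsv[...,1]>60)&(hsv[...,0]<30)
    k,l,s,_=cv2.connectedComponentsWithStats(m.astype(np.uint8)); i=1+np.argmax(s[1:,4]); q=c[l==i][:,:2].astype(np.float32)*1000
    r=cv2.minAreaRect(q); return len(q),r,np.round(cv2.boxPoints(r),1).tolist(),np.round(q.min(0),1),np.round(q.max(0),1)
E
python3 - <<'E'
from bench import robot
from h import *
o=robot.get_obs();st(o)
for n in("top","scene"):
    p=robot.read_camera(n);print(n,carton(p))
    if n=="scene":cv2.imwrite("pics/s3.png",cv2.resize(p["img"][190:300,200:340],None,fx=5,fy=5))
    else:cv2.imwrite("pics/t3.png",cv2.resize(p["img"][120:260,200:460],None,fx=3,fy=3))
E
```

```text
t 4.6 tcp_ch [-121.8   89.8  183.9] tilt/yaxis [-0.  0. -1.] jaw [ 1.    -0.002 -0.   ] ft [0.03 1.52 1.1 ] w 0.7 q [-14.0, 25.0, 26.0, 105.0, -13.0, 53.0, 117.0]
top (5, ((-84.7640151977539, 11.743120193481445), (2.117154598236084, 9.646441459655762), 10.515161514282227), [[-86.69999694824219, 16.299999237060547], [-84.9000015258789, 6.800000190734863], [-82.80000305175781, 7.199999809265137], [-84.5999984741211, 16.700000762939453]], array([-86.2,   6.8], dtype=float32), array([-83.8,  16.5], dtype=float32))
scene (539, ((-135.697509765625, 42.62091827392578), (75.6866455078125, 105.57068634033203), 89.62723541259766), [[-188.6999969482422, 5.099999904632568], [-83.19999694824219, 4.400000095367432], [-82.69999694824219, 80.0999984741211], [-188.1999969482422, 80.80000305175781]], array([-188.6,    5. ], dtype=float32), array([-82.9,  80.7], dtype=float32))
```

View pics/s3.png

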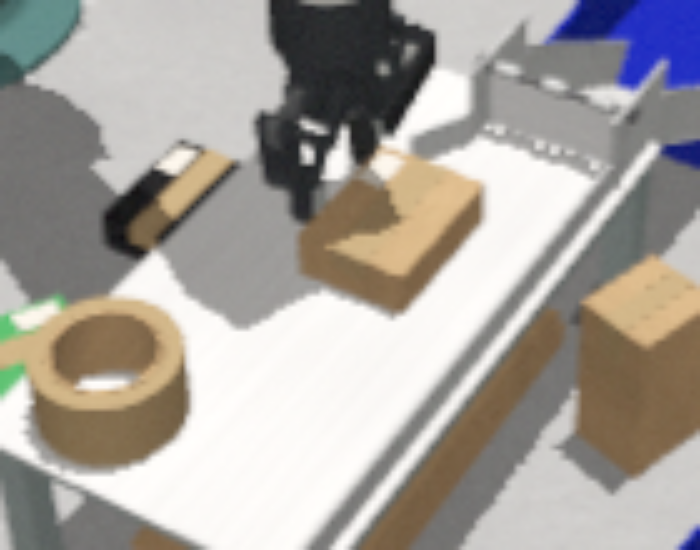

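View pics/t3.png

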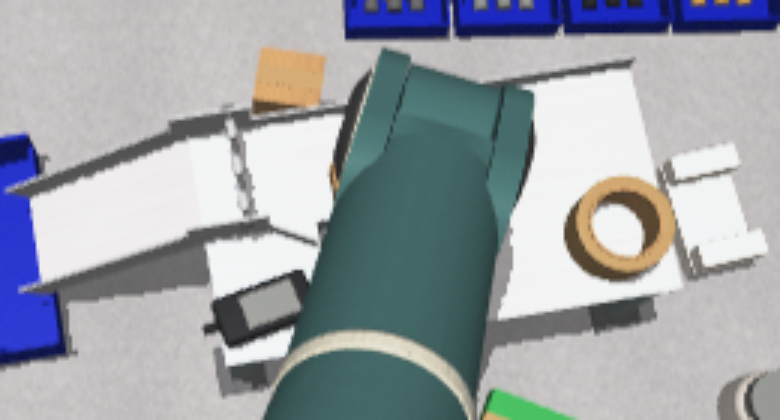

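The scene view shows the carton squared against both fingertips and still clear of the fence. The adapter and flare are untouched. Pushing on to the fence.

Emit:
{"op": "play_rows", "data": {"moves": [0.008,0.008,-0.03,0,0,0,0.7,0.008,0.008,-0.06,0,0,0,0.7,0.008,0.008,-0.09,0,0,0,0.7,0.008,0.008,-0.12,0,0,0,0.7,0.008,0.008,-0.15,0,0,0,0.7,0.008,0.008,-0.18,0,0,0,0.7,0.008,0.008,-0.2,0,0,0,0.7,0.008,0.008,-0.22,0,0,0,0.7,0.008,0.008,-0.24,0,0,0,0.7,0.008,0.008,-0.25,0,0,0,0.7]}}

```text
time_s: 5.7
eef_pos: [0.6095, -0.0913, 0.1823]
tcp_rot: [[-0.142, 0.0, -0.99], [0.99, -0.0, -0.142], [-0.0, -1.0, -0.0]]
ft_force: [-1.3, -0.3, -0.1]
width: 0.7
```

```bash
python3 - <<'E'
from bench import robot
from h import *
o=robot.get_obs();st(o)
p=robot.read_camera("scene");print(carton(p));cv2.imwrite("pics/s4.png",cv2.resize(p["img"][190:300,200:340],None,fx=5,fy=5))
E
```

```text
t 5.7 tcp_ch [-120.2   40.   182.3] tilt/yaxis [-0. -0. -1.] jaw [ 1.    -0.002 -0.   ] ft [-0.11  1.32 -0.1 ] w 0.7 q [-13.0, 29.0, 25.0, 98.0, -15.0, 56.0, 116.0]
(577, ((-134.8385009765625, -5.818058013916016), (108.08222961425781, 77.36013793945312), 0.41814130544662476), [[-189.1999969482422, 32.5], [-188.60000610351562, -44.900001525878906], [-80.5, -44.099998474121094], [-81.0999984741211, 33.29999923706055]], array([-188.9,  -44.8], dtype=float32), array([-81. ,  32.9], dtype=float32))
```

View pics/s4.png

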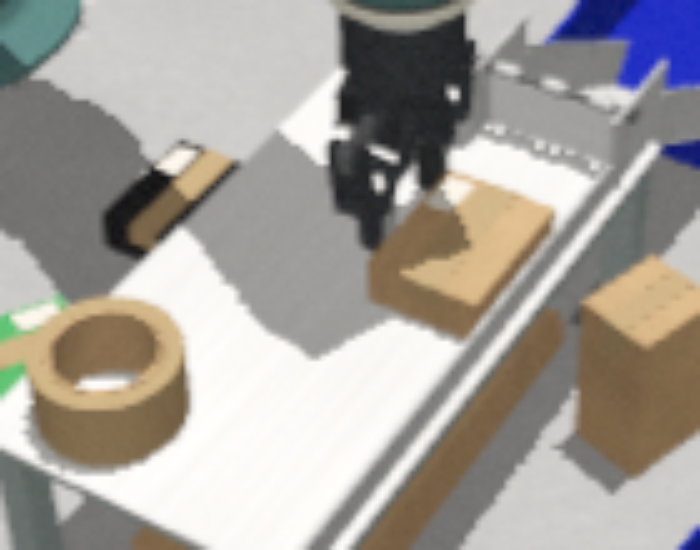

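About 6 mm still to go to the fence. Creeping in.

Emit:
{"op": "play_rows", "data": {"moves": [0,0,-0.01,0,0,0,0.7,0,0,-0.02,0,0,0,0.7,0,0,-0.025,0,0,0,0.7,0,0,-0.03,0,0,0,0.7]}}

```text
time_s: 6.15
eef_pos: [0.6149, -0.0906, 0.1823]
tcp_rot: [[-0.142, -0.0, -0.99], [0.99, -0.0, -0.142], [-0.0, -1.0, 0.0]]
ft_force: [-10.5, -1.8, 6.4]
width: 0.7
```

Emit:
{"op": "play_rows", "data": {"moves": [0,0,-0.005,0,0,0,0.7,0,0,-0.01,0,0,0,0.7]}}

```text
time_s: 6.35
eef_pos: [0.6151, -0.0907, 0.1822]
tcp_rot: [[-0.142, -0.005, -0.99], [0.99, 0.0, -0.142], [0.001, -1.0, 0.004]]
ft_force: [-26.9, -1.0, 17.5]
width: 0.699
```

```bash
python3 - <<'E'
from bench import robot
from h import *
o=robot.get_obs();st(o)
p=robot.read_camera("scene");print(carton(p));cv2.imwrite("pics/s5.png",cv2.resize(p["img"][190:300,200:340],None,fx=5,fy=5))
E
```

```text
t 6.35 tcp_ch [-120.4   34.3  182.2] tilt/yaxis [ 0.001  0.004 -1.   ] jaw [ 1.    -0.002  0.001] ft [ 2.85 26.72 17.52] w 0.7 q [-13.0, 30.0, 25.0, 97.0, -15.0, 56.0, 116.0]
(569, ((-136.53456115722656, -9.577476501464844), (80.00132751464844, 104.89690399169922), 89.60581970214844), [[-189.3000030517578, -49.20000076293945], [-84.4000015258789, -49.900001525878906], [-83.80000305175781, 30.100000381469727], [-188.6999969482422, 30.799999237060547]], array([-188.9,  -49.9], dtype=float32), array([-83.9,  30.6], dtype=float32))
```

It is seated (27 N against the fence, no further). Backing off and going up.

Emit:
{"op": "play_rows", "data": {"moves": [0,0,0.03,0,0,0,0.7,0,0,0.1,0,0,0,0.7,0,0,0.2,0,0,0,0.7,0,-0.2,0.2,0,0,0,0.7,0,-0.4,0.2,0,0,0,0.7,0,-0.6,0.2,0,0,0,0.7,0,-0.6,0.2,0,0,0,0.7]}}

```text
time_s: 7.1
eef_pos: [0.5793, -0.0965, 0.3078]
tcp_rot: [[-0.142, 0.008, -0.99], [0.99, -0.0, -0.142], [-0.001, -1.0, -0.008]]
ft_force: [0.6, -0.2, -0.1]
width: 0.701
```

```bash
python3 - <<'E'
from bench import robot
from h import *
o=robot.get_obs();st(o)
p=robot.read_camera("scene");print(carton(p));cv2.imwrite("pics/s5.png",cv2.resize(p["img"][190:300,200:340],None,fx=5,fy=5))
p=robot.read_camera("top");cv2.imwrite("pics/t5.png",cv2.resize(p["img"][120:260,200:460],None,fx=3,fy=3))
print(cmd(o,(-260,0,300),Rtool('y',0)))
E
```

```text
t 7.1 tcp_ch [-121.    70.6  307.8] tilt/yaxis [-0.001 -0.008 -1.   ] jaw [ 1.    -0.002 -0.001] ft [-0.3  -0.6  -0.09] w 0.7 q [-16.0, 19.0, 28.0, 96.0, -10.0, 68.0, 113.0]
(557, ((-135.96910095214844, -12.129077911376953), (76.05011749267578, 105.87716674804688), 88.99762725830078), [[-189.60000610351562, -49.20000076293945], [-83.69999694824219, -51.099998474121094], [-82.4000015258789, 25.0], [-188.1999969482422, 26.799999237060547]], array([-188.4,  -49.8], dtype=float32), array([-82.5,  26.6], dtype=float32))
[-0.694  0.043 -0.354  0.007  1.498  0.005]
```

View pics/s5.png

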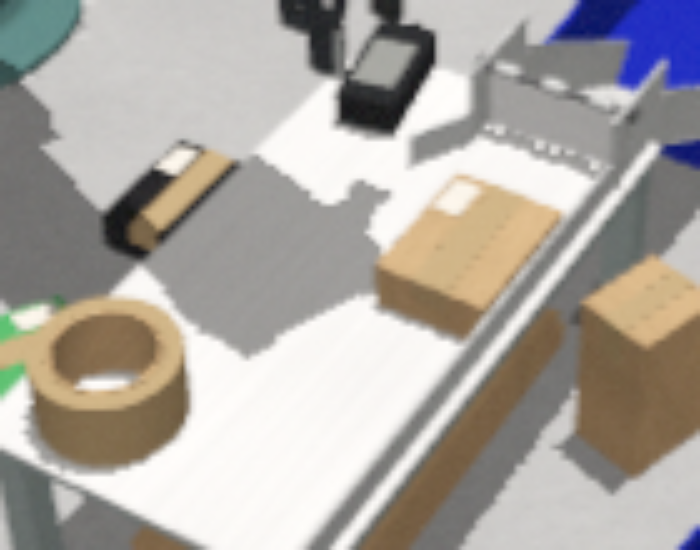

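The scene shows the carton squarely along the fence (yaw within 1°, y ≈ -12). Now turning the hand and moving behind it.

Emit:
{"op": "play_rows", "data": {"moves": [-0.69,0,-0.4,0,0.75,0,0.3,-0.69,0,-0.4,0,0.75,0,0.3,-0.69,0,-0.4,0,0.75,0,0.3,-0.69,0,-0.4,0,0.75,0,0.3,-0.69,0,-0.4,0,0.75,0,0.3,-0.69,0,-0.4,0,0.75,0,0.3,-0.69,0,-0.4,0,0.75,0,0.3,-0.69,0,-0.4,0,0.75,0,0.3]}}

```text
time_s: 8.0
eef_pos: [0.6761, -0.221, 0.3014]
tcp_rot: [[0.598, -0.001, -0.802], [0.802, 0.0, 0.598], [-0.001, -1.0, 0.001]]
ft_force: [0.8, -0.4, 0.4]
width: 0.301
```

```bash
python3 - <<'E'
from bench import robot
from h import *
o=robot.get_obs();st(o)
print(cmd(o,(-260,-12.5,290),Rtool('y',28)))
p=robot.read_camera("top");print(carton(p));
E
```

```text
t 8.0 tcp_ch [-258.1   -7.3  301.4] tilt/yaxis [ 0.     0.001 -1.   ] jaw [ 0.707 -0.707 -0.001] ft [-0.49 -0.75  0.35] w 0.3 q [-7.0, 35.0, 38.0, 76.0, -21.0, 75.0, 84.0]
[ 0.012  0.057 -0.025  0.442  0.734 -0.184]
(749, ((-132.65139770507812, -13.324115753173828), (79.5058364868164, 100.22178649902344), 89.2964859008789), [[-183.1999969482422, -52.5], [-83.0, -53.70000076293945], [-82.0999984741211, 25.799999237060547], [-182.3000030517578, 27.0]], array([-183.2,  -53.2], dtype=float32), array([-82.5,  26. ], dtype=float32))
```

Emit:
{"op": "play_rows", "data": {"moves": [0.012,0.057,-0.025,0.442,0.734,-0.184,0.3,0.012,0.057,-0.025,0.442,0.734,-0.184,0.3,0.012,0.057,-0.025,0.442,0.734,-0.184,0.3,0.012,0.057,-0.025,0.442,0.734,-0.184,0.3,0.012,0.057,-0.025,0.442,0.734,-0.184,0.3,0.012,0.057,-0.025,0.442,0.734,-0.184,0.3,0.012,0.057,-0.025,0.442,0.734,-0.184,0.3,0.012,0.057,-0.025,0.442,0.734,-0.184,0.3]}}

```text
time_s: 8.85
eef_pos: [0.6815, -0.2227, 0.2906]
tcp_rot: [[0.989, -0.066, -0.129], [0.145, 0.463, 0.874], [0.002, -0.884, 0.468]]
ft_force: [0.5, 0.9, -0.1]
width: 0.303
```

```bash
python3 - <<'E'
from bench import robot
from h import *
o=robot.get_obs();st(o)
t=np.radians(28)
def tcpfor(xF,zB): # tip back corner z=zB, front corner x=xF ; tip 25 ahead, half thickness 11
    tip_c=np.array([xF-11*np.cos(t), zB+11*np.sin(t)])
    return tip_c-25*np.array([np.sin(t),-np.cos(t)])
for xF,zB in((-200,157),(5,157)):
    a=tcpfor(xF,zB);print(a,cmd(o,(a[0],-12.5,a[1]),Rtool('y',28)))
p=robot.read_camera("scene");cv2.imwrite("pics/s6.png",cv2.resize(p["img"][130:300,180:380],None,fx=3.5,fy=3.5))
w=robot.read_camera("wrist");cv2.imwrite("pics/w6.png",w["img"])
E
```

```text
t 8.85 tcp_ch [-260.6  -12.4  290.6] tilt/yaxis [ 0.468 -0.001 -0.884] jaw [ 0.001 -1.     0.002] ft [ 0.87 -0.59 -0.07] w 0.3 q [6.0, 46.0, 37.0, 65.0, -45.0, 98.0, 49.0]
[-221.44921259  184.23787701] [-0.     0.561 -0.076  0.001  0.002  0.001]
[-16.44921259 184.23787701] [1.000e-03 1.041e+00 8.300e-01 1.000e-03 2.000e-03 1.000e-03]
```

View pics/s6.png

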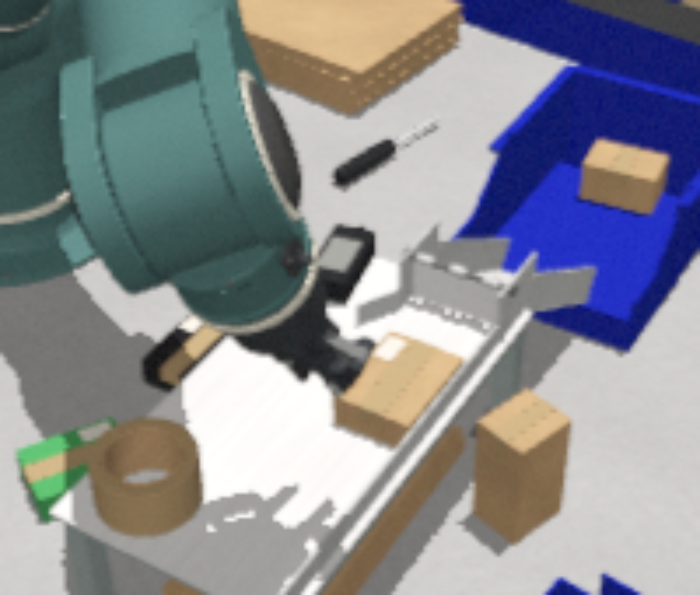

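View pics/w6.png

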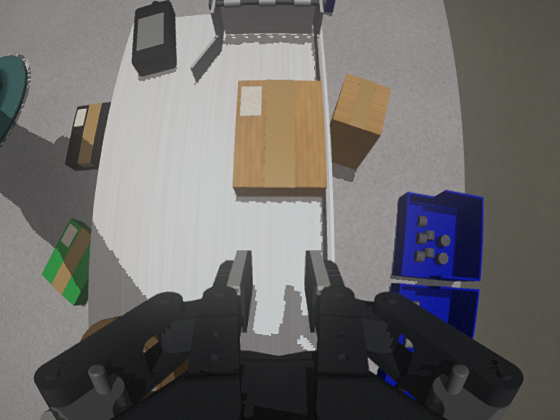

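The fingers hang behind the carton, which shows at wrist (280,140) flush with the fence. The tape roll, seen at scene (145,475), is off to the side. Lowering.

Emit:
{"op": "play_rows", "data": {"moves": [0,0.2,-0.08,0,0,0,0.3,0,0.4,-0.08,0,0,0,0.3,0,0.5,-0.08,0,0,0,0.3,0,0.55,-0.08,0,0,0,0.3,0,0.55,-0.08,0,0,0,0.3]}}

```text
time_s: 9.45
eef_pos: [0.6767, -0.1837, 0.1861]
tcp_rot: [[0.989, -0.067, -0.129], [0.146, 0.465, 0.873], [0.001, -0.883, 0.469]]
ft_force: [0.1, 0.3, 0.0]
width: 0.305
```

```bash
cat >> h.py <<'E'
def tcpfor(xF,zB,t=28):
    t=np.radians(t)
    tip_c=np.array([xF-11*np.cos(t), zB+11*np.sin(t)])
    a=tip_c-25*np.array([np.sin(t),-np.cos(t)]); return (a[0],-12.5,a[1])
E
python3 - <<'E'
from bench import robot
from h import *
o=robot.get_obs();st(o)
for x in(-150,-100,-60,-20,5):print(x,tcpfor(x,157),cmd(o,tcpfor(x,157),Rtool('y',28)))
p=robot.read_camera("scene");cv2.imwrite("pics/s7.png",cv2.resize(p["img"][180:300,200:360],None,fx=4.5,fy=4.5))
w=robot.read_camera("wrist");cv2.imwrite("pics/w7.png",w["img"])
E
```

```text
t 9.45 tcp_ch [-221.3  -13.2  186.1] tilt/yaxis [ 0.469 -0.    -0.883] jaw [ 0.002 -1.     0.001] ft [ 0.28 -0.11  0.03] w 0.31 q [2.0, 48.0, 35.0, 75.0, -46.0, 87.0, 53.0]
-150 (np.float64(-171.44921259109546), -12.5, np.float64(184.237877012118)) [-0.003  0.125  0.216 -0.     0.002  0.   ]
-100 (np.float64(-121.44921259109547), -12.5, np.float64(184.237877012118)) [-0.003  0.243  0.436 -0.     0.002  0.   ]
-60 (np.float64(-81.44921259109547), -12.5, np.float64(184.237877012118)) [-0.002  0.337  0.613 -0.     0.002  0.   ]
-20 (np.float64(-41.44921259109547), -12.5, np.float64(184.237877012118)) [-0.002  0.431  0.79  -0.     0.002  0.   ]
5 (np.float64(-16.449212591095467), -12.5, np.float64(184.237877012118)) [-0.002  0.489  0.9   -0.     0.002  0.   ]
```

View pics/s7.png

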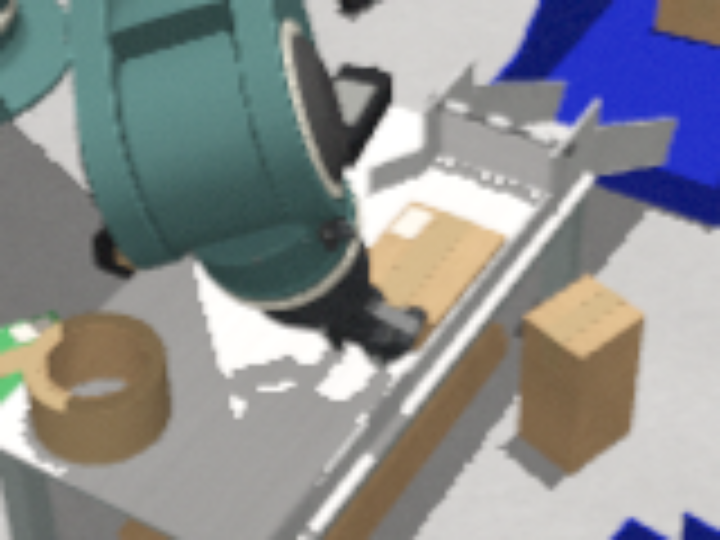

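View pics/w7.png

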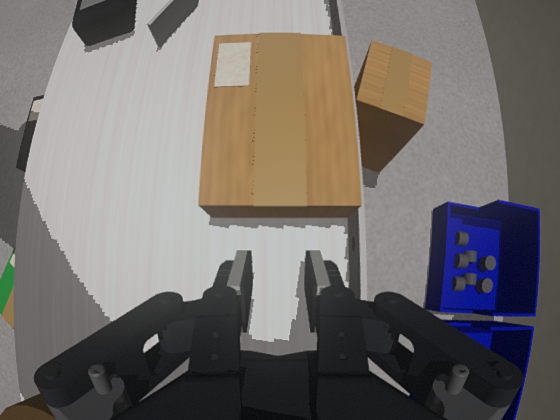

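Scene and wrist show the fingers low behind the carton. By my estimate the open linkages would come near the cheek, so I'll shut the fingers for this push.

Emit:
{"op": "play_rows", "data": {"moves": [-0.003,0,0,0,0,0,0,-0.005,0,0,0,0,0,0,-0.005,0,0,0,0,0,0,-0.005,0.03,0.04,0,0.002,0,0,-0.005,0.05,0.08,0,0.002,0,0]}}

```text
time_s: 10.05
eef_pos: [0.6726, -0.1658, 0.1847]
tcp_rot: [[0.99, -0.066, -0.124], [0.141, 0.465, 0.874], [-0.0, -0.883, 0.47]]
ft_force: [1.1, -4.1, 0.4]
width: 0.0
```

```bash
python3 - <<'E'
from bench import robot
from h import *
o=robot.get_obs();st(o)
for x in(-150,-100,-60,-20,2):print(x,cmd(o,np.array(tcpfor(x,158))+[0,1,0],Rtool('y',28)))
w=robot.read_camera("wrist");cv2.imwrite("pics/w8.png",w["img"])
E
```

```text
t 10.05 tcp_ch [-203.   -11.8  184.7] tilt/yaxis [ 0.47  -0.001 -0.883] jaw [-0.003 -1.    -0.   ] ft [-4.24 -0.45  0.4 ] w 0.0 q [1.0, 47.0, 35.0, 77.0, -47.0, 86.0, 52.0]
-150 [-0.002  0.072  0.141 -0.    -0.003  0.001]
-100 [-0.003  0.189  0.361 -0.    -0.003  0.001]
-60 [-0.003  0.283  0.538 -0.    -0.003  0.001]
-20 [-0.004  0.377  0.714 -0.    -0.003  0.001]
2 [-0.004  0.429  0.812 -0.    -0.003  0.001]
```

View pics/w8.png

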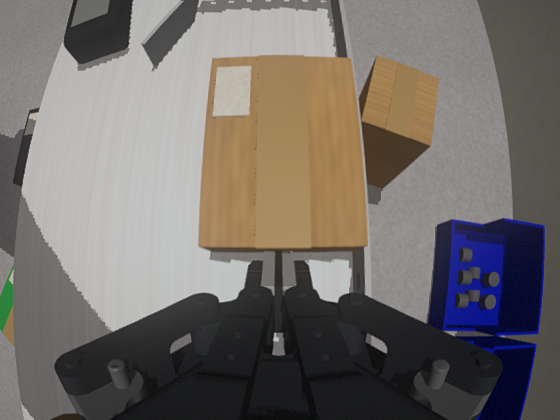

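The shut fingers have just met the carton's rear face (-4 N, wrist pixel (280,250)), and the carton is parallel to the fence. Pushing along the fence.

Emit:
{"op": "play_rows", "data": {"moves": [-0.003,0.021,0.045,0,-0.003,0,0,-0.003,0.045,0.09,0,-0.003,0,0,-0.003,0.069,0.135,0,-0.003,0,0,-0.003,0.093,0.18,0,-0.003,0,0,-0.003,0.117,0.225,0,-0.003,0,0,-0.003,0.141,0.27,0,-0.003,0,0,-0.003,0.165,0.315,0,-0.003,0,0,-0.003,0.189,0.36,0,-0.003,0,0,-0.003,0.207,0.395,0,-0.003,0,0,-0.003,0.223,0.425,0,-0.003,0,0]}}

```text
time_s: 11.1
eef_pos: [0.6586, -0.0709, 0.1855]
tcp_rot: [[0.99, -0.066, -0.128], [0.144, 0.465, 0.874], [0.001, -0.883, 0.47]]
ft_force: [-0.1, -0.9, -1.2]
width: 0.001
```

```bash
python3 - <<'E'
from bench import robot
from h import *
o=robot.get_obs();st(o)
for x in(-60,-40,-20,-10,2):print(x,cmd(o,np.array(tcpfor(x,158))+[0,1,0],Rtool('y',28)))
w=robot.read_camera("wrist");cv2.imwrite("pics/w9.png",w["img"])
p=robot.read_camera("scene");cv2.imwrite("pics/s9.png",cv2.resize(p["img"][160:280,240:400],None,fx=4.5,fy=4.5))
E
```

```text
t 11.1 tcp_ch [-107.   -11.6  185.5] tilt/yaxis [ 0.47  -0.001 -0.883] jaw [-0.    -1.     0.001] ft [-0.91  0.2  -1.24] w 0.0 q [-8.0, 42.0, 34.0, 85.0, -47.0, 80.0, 48.0]
-60 [-0.     0.061  0.112 -0.     0.001  0.001]
-40 [-0.     0.108  0.201 -0.     0.001  0.001]
-20 [-0.     0.155  0.289 -0.     0.001  0.001]
-10 [-0.     0.179  0.333 -0.     0.001  0.001]
2 [-0.     0.207  0.386 -0.     0.001  0.001]
```

View pics/w9.png

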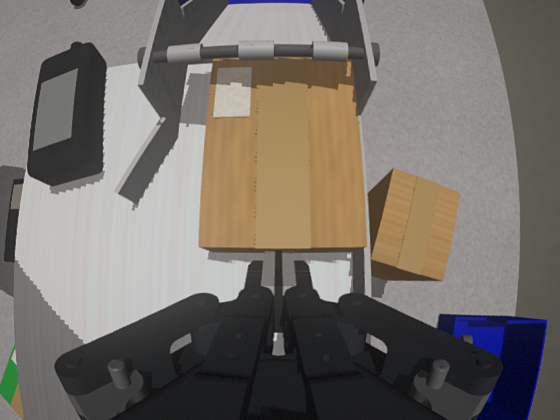

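View pics/s9.png

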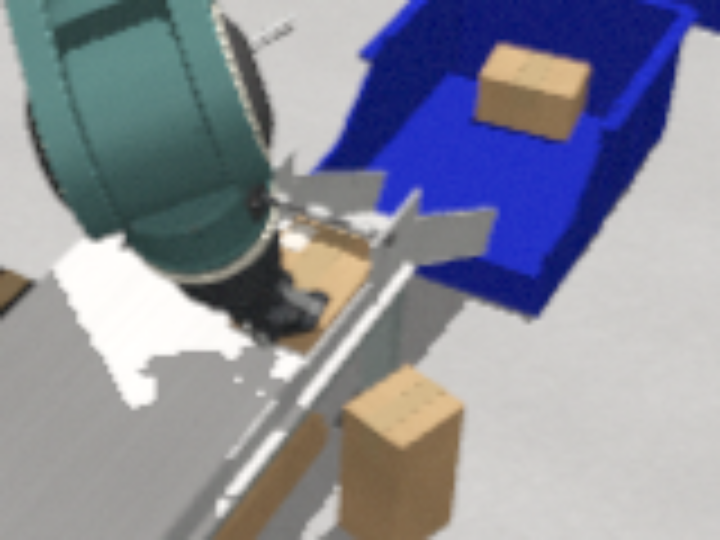

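The carton is square in the mouth and its nose has lifted the flap over it. All bystanders are in place. Continuing.

Emit:
{"op": "play_rows", "data": {"moves": [0,0.023,0.04,0,0,0,0,0,0.044,0.08,0,0,0,0,0,0.066,0.12,0,0,0,0,0,0.087,0.16,0,0,0,0,0,0.108,0.2,0,0,0,0,0,0.129,0.24,0,0,0,0,0,0.15,0.28,0,0,0,0,0,0.161,0.3,0,0,0,0]}}

```text
time_s: 12.0
eef_pos: [0.6487, -0.0029, 0.1852]
tcp_rot: [[0.989, -0.067, -0.128], [0.145, 0.465, 0.873], [0.001, -0.883, 0.47]]
ft_force: [0.5, -2.1, 0.1]
width: 0.0
```

```bash
python3 - <<'E'
from bench import robot
from h import *
o=robot.get_obs();st(o)
for x in(-20,-10,-4,2):print(x,cmd(o,np.array(tcpfor(x,158))+[0,1,0],Rtool('y',28)))
w=robot.read_camera("wrist");cv2.imwrite("pics/w10.png",w["img"])
p=robot.read_camera("scene");cv2.imwrite("pics/s10.png",cv2.resize(p["img"][160:280,240:400],None,fx=4.5,fy=4.5))
E
```

```text
t 12.0 tcp_ch [-38.4 -11.6 185.2] tilt/yaxis [ 0.47  -0.001 -0.883] jaw [ 0.001 -1.     0.001] ft [-2.15 -0.21  0.09] w 0.0 q [-14.0, 40.0, 34.0, 89.0, -48.0, 77.0, 44.0]
-20 [-0.    -0.007 -0.013 -0.     0.001  0.001]
-10 [-0.     0.016  0.031 -0.     0.001  0.001]
-4 [-0.     0.03   0.057 -0.     0.001  0.001]
2 [-0.     0.044  0.084 -0.     0.001  0.001]
```

View pics/w10.png

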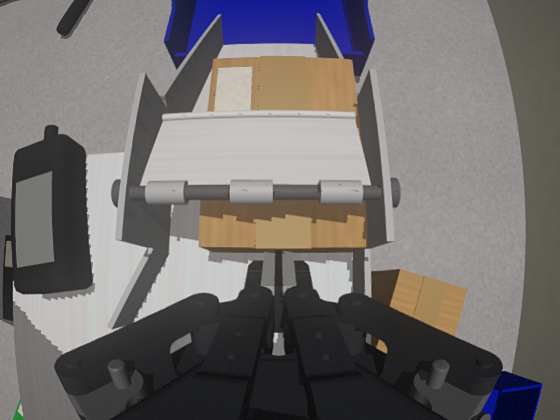

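View pics/s10.png

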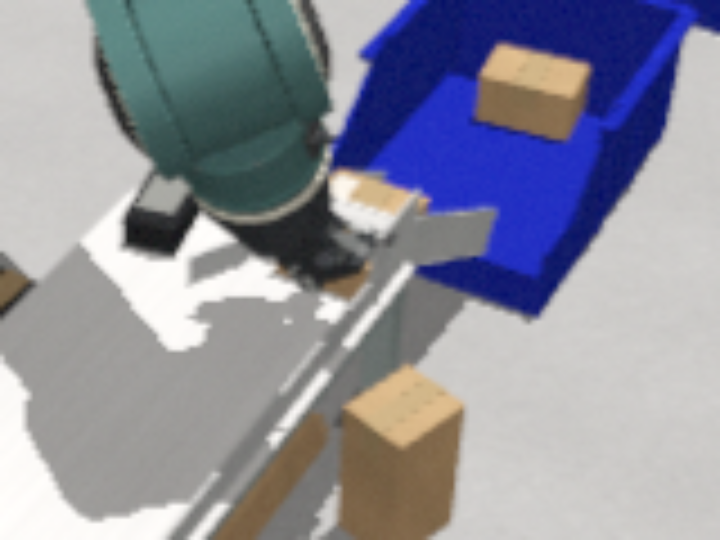

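The carton's rear is at about x = -19, the flap lies lightly on it, and the fingers are still short of the rod. I'll push the last 17 mm gently, then hold briefly.

Emit:
{"op": "play_rows", "data": {"moves": [0,0.01,0.02,0,0,0,0,0,0.022,0.042,0,0,0,0,0,0.032,0.062,0,0,0,0,0,0.038,0.073,0,0,0,0]}}

```text
time_s: 12.5
eef_pos: [0.6465, 0.0126, 0.1855]
tcp_rot: [[0.99, -0.066, -0.128], [0.144, 0.465, 0.874], [0.002, -0.883, 0.47]]
ft_force: [-0.3, -1.6, 1.2]
width: 0.006
```

```bash
python3 - <<'E'
from bench import robot
from h import *
o=robot.get_obs();st(o)
w=robot.read_camera("wrist");cv2.imwrite("pics/w11.png",w["img"])
for x in(2,6,-60):print(x,cmd(o,np.array(tcpfor(x,158))+[0,1,0],Rtool('y',28)))
E
```

```text
t 12.5 tcp_ch [-22.7 -11.6 185.5] tilt/yaxis [ 0.47  -0.001 -0.883] jaw [ 0.    -1.     0.002] ft [-1.56  0.56  1.22] w 0.01 q [-15.0, 39.0, 34.0, 90.0, -48.0, 76.0, 44.0]
2 [-0.001  0.009  0.014 -0.     0.001  0.001]
6 [-0.001  0.018  0.032 -0.     0.001  0.001]
-60 [-0.001 -0.137 -0.26  -0.     0.001  0.001]
```

View pics/w11.png

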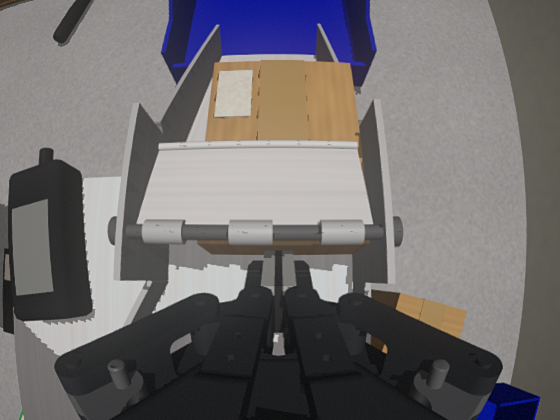

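The carton's middle should now be about 9 mm past the edge. Holding to see whether it goes by itself.

Emit:
{"op": "play_rows", "data": {"moves": [0,0,0,0,0,0,0,0,0,0,0,0,0,0,0,0,0,0,0,0,0]}}

```text
time_s: 12.85
eef_pos: [0.6465, 0.012, 0.1853]
tcp_rot: [[0.99, -0.066, -0.127], [0.144, 0.465, 0.874], [0.001, -0.883, 0.47]]
ft_force: [0.3, 0.0, 0.7]
width: 0.002
```

```bash
python3 - <<'E'
from bench import robot
from h import *
o=robot.get_obs();st(o)
w=robot.read_camera("wrist");cv2.imwrite("pics/w12.png",w["img"])
E
```

```text
t 12.85 tcp_ch [-23.3 -11.5 185.3] tilt/yaxis [ 0.47  -0.001 -0.883] jaw [-0.    -1.     0.001] ft [-0.03 -0.32  0.71] w 0.0 q [-15.0, 39.0, 34.0, 90.0, -48.0, 76.0, 44.0]
```

View pics/w12.png

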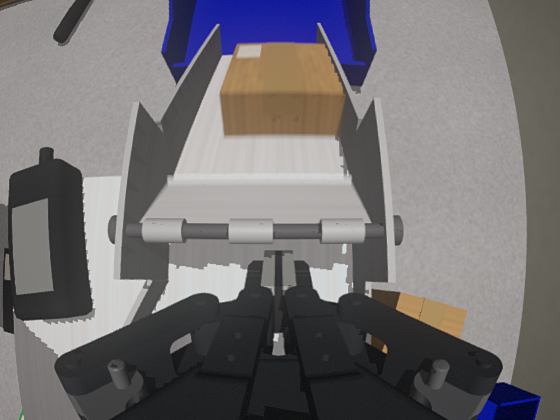

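The carton has left the fingers and is sliding down the chute. Drawing the fingers straight back out.

Emit:
{"op": "play_rows", "data": {"moves": [0,-0.024,-0.045,0,0,0,0,0,-0.06,-0.113,0,0,0,0,0,-0.1,-0.188,0,0,0,0,0,-0.15,-0.282,0,0,0,0,0,-0.2,-0.376,0,0,0,0,0,-0.26,-0.489,0,0,0,0,0,-0.32,-0.602,0,0,0,0,0,-0.32,-0.602,0,0,0,0,0,-0.32,-0.602,0,0,0,0,0,-0.32,-0.602,0,0,0,0,0,-0.32,-0.602,0,0,0,0]}}

```text
time_s: 14.0
eef_pos: [0.6662, -0.1222, 0.1854]
tcp_rot: [[0.989, -0.067, -0.128], [0.145, 0.465, 0.873], [0.002, -0.883, 0.47]]
ft_force: [0.2, 0.3, -0.9]
width: -0.0
```

```bash
python3 - <<'E'
from bench import robot
from h import *
o=robot.get_obs();st(o)
w=robot.read_camera("wrist");cv2.imwrite("pics/w13.png",w["img"])
p=robot.read_camera("scene");cv2.imwrite("pics/s13.png",cv2.resize(p["img"][120:330,180:410],None,fx=2.8,fy=2.8))
p=robot.read_camera("top");cv2.imwrite("pics/t13.png",p["img"])
E
```

```text
t 14.0 tcp_ch [-159.   -11.7  185.4] tilt/yaxis [ 0.47  -0.001 -0.883] jaw [ 0.001 -1.     0.002] ft [ 0.24 -0.26 -0.92] w -0.0 q [-3.0, 45.0, 35.0, 81.0, -47.0, 83.0, 50.0]
```

View pics/w13.png

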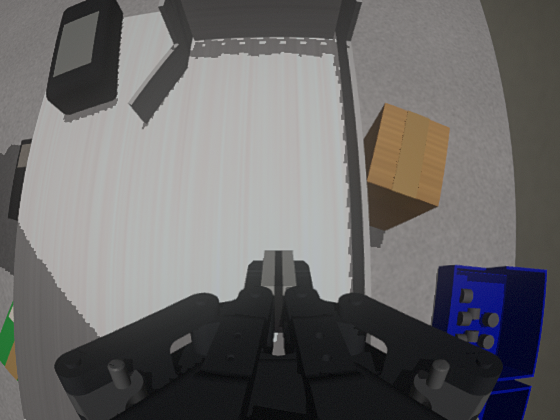

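View pics/s13.png

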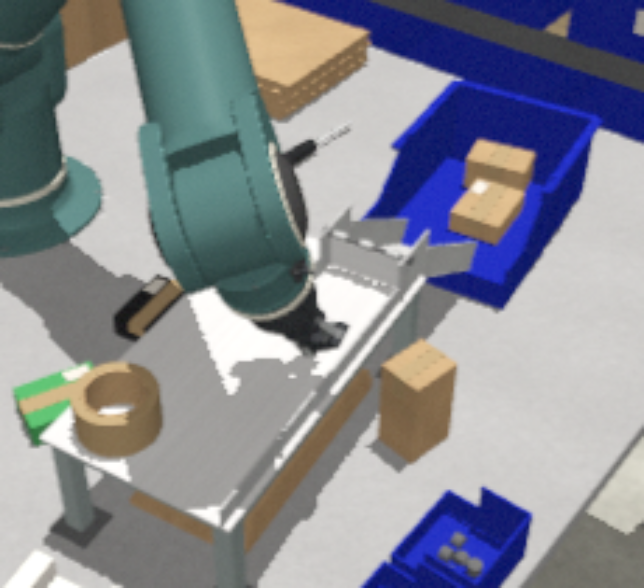

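View pics/t13.png

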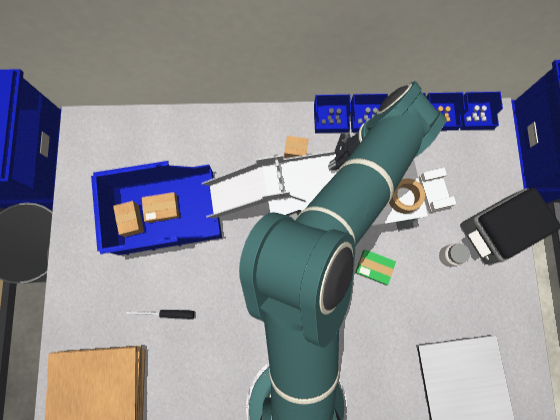

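The carton lies in the bin at top (160,207), the flap is shut and the fingers are well back. I'll lift clear of the deck, check the bystanders, and hand in.

Emit:
{"op": "play_rows", "data": {"moves": [0,-0.13,0.07,0,0,0,0,0,-0.265,0.14,0,0,0,0,0,-0.265,0.14,0,0,0,0,0,-0.265,0.14,0,0,0,0,0,-0.265,0.14,0,0,0,0,0,-0.265,0.14,0,0,0,0]}}

```text
time_s: 14.75
eef_pos: [0.6658, -0.1228, 0.2444]
tcp_rot: [[0.99, -0.067, -0.127], [0.144, 0.465, 0.873], [0.0, -0.883, 0.47]]
ft_force: [-0.7, 0.5, -0.4]
width: -0.0
```

```bash
python3 - <<'E'
from bench import robot
from h import *
import pickle
o=robot.get_obs();st(o)
a=pickle.load(open("scene0.pkl","rb"));p=robot.read_camera("scene")
d=cv2.absdiff(a["img"],p["img"]);cv2.imwrite("pics/d14.png",np.hstack([p["img"][130:340,130:400],d[130:340,130:400]]))
w=robot.read_camera("wrist");cv2.imwrite("pics/w14.png",w["img"])
E
```

```text
t 14.75 tcp_ch [-159.5  -11.2  244.4] tilt/yaxis [ 0.47  -0.    -0.883] jaw [-0. -1.  0.] ft [ 0.61  0.62 -0.44] w -0.0 q [-4.0, 42.0, 36.0, 78.0, -45.0, 88.0, 47.0]
```

View pics/d14.png

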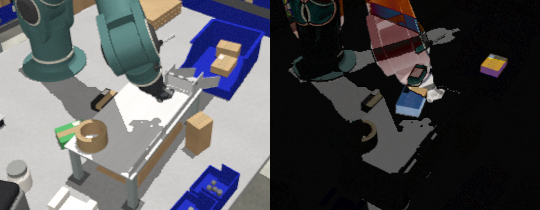

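View pics/w14.png

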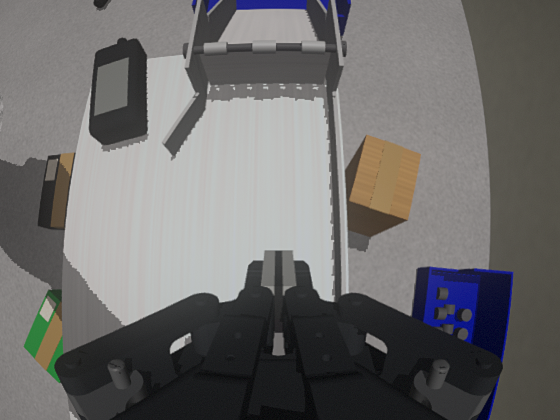

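The difference picture shows only the arm, its shadow and the carton changed. The wrist view shows the flap hanging shut with nothing under it. The difference around the adapter comes from the arm covering it; it was never touched. Handing in.

```bash
python3 - <<'E'
from bench import robot
print(robot.hand_in())
E
```

```text
the job is handed in; nothing more can be done
None
```

The carton is in the blue bin and the flap hangs shut, handed in at about 15 s of the 48 s allowed.

- **Sideways push:** I pushed the carton to the fence with two open fingertips. It measured square within about 1° at y ≈ -12, against a target of -12.5. The seating force peaked near 27 N.
- **Push through the mouth:** With the fingers shut and the hand tilted, I pushed the carton from behind, with 4 N or less in the readings between moves. It slid off by itself once its middle had passed the slide edge.
- **Withdrawal:** I drew the fingers straight back, then lifted them clear of the deck.

**Last checks:** The carton lay in the bin beside the other small carton. The robot touched nothing, with forces under 1 N. A before-and-after comparison of the scene camera showed no bystander shifted. The arm covered the adapter in that view, so I judged it only from the wrist picture, where it looked in place; I did not measure its position again.

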